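Sort the salvaged parts into their trays

TASK

Sort the parts salvaged from the television into the trays: the transformer goes in the large bay of the long two-bay tray and the heat sink in its small bay, the big capacitor and the relay both go in the short undivided tray, and the battery goes in the empty round dish. Set each part down flat on the tray's floor, the same way up as it stands now; leave the loupe and the fuse carton where they are.

Things in the scene. Friction and masses are not known exactly. Their poses are not given: they have to be found in the camera images.
- transformer: Mains transformer: grey laminated steel block 36 mm (x) by 44 mm (y), 36 mm high, with thin solder pins up to 43 mm, on a 2 mm foot plate 36 mm (x) by 62 mm (y); about 0.3 kg. Grip the block across x. Origin: centre of the underside, z up.
- heat_sink: Bare aluminium heat sink with nine upright fins, 36 mm (x, along the fins) by 50 mm (y, across them), 24 mm high; about 0.09 kg. May be gripped across x (on the fin ends) or y. Origin: centre of the underside, z up.
- capacitor_big: Large electrolytic capacitor, an upright plain cylinder 30 mm in diameter and 46 mm high, the tallest of the small parts; about 0.05 kg. Origin: centre of the underside, z up.
- relay_block: Small relay, a narrow plain block 12 mm (x) by 29 mm (y), 18 mm high; about 0.03 kg. Grip across x. Origin: centre of the underside, z up.
- battery_9v: 9 V block battery lying on its narrow side, 49 mm (x) by 18 mm (y), 26 mm high, with terminals at one x end; about 0.05 kg. Grip across y. Origin: centre of the underside, z up.
- loupe: Eye loupe, a hollow black upright cylinder 37 mm in diameter, 34 mm high, wider and lower than the capacitor; loose, not to be moved. Origin: centre of the underside, z up.
- fuse_box: Flat shut carton of fuses, 35 mm (x) by 53 mm (y), 14 mm high; loose, not to be moved. Origin: centre of the underside, z up.
- long_tray: Long rectangular tray, outside 102 mm (x) by 171 mm (y), parted by one 3 mm wall across it into two unequal bays, both 96 mm in x: the large bay is 96 mm in y with its centre at y = +34.5 mm, the small bay is 66 mm in y with its centre at y = -49.5 mm (the tray's own frame). Steel, fixed to the bench; walls 3 mm thick, their tops 25 mm above the bench; the raised floor is 13 mm above the bench, so the tray is 12 mm deep inside. Origin: centre of the underside, z up.
- short_tray: Short rectangular tray without a divider, inside 116 mm (x) by 84 mm (y), outside 122 by 90 mm. Steel, fixed to the bench; walls 3 mm thick, their tops 25 mm above the bench; the raised floor is 13 mm above the bench, so the tray is 12 mm deep inside. Origin: centre of the underside, z up.
- round_dish: Empty flat-bottomed round dish (not the one holding screws at the back), outside 96 mm across at the foot and 102 mm at the rim, about 90 mm across inside at the floor. Steel, fixed to the bench; walls 3 mm thick, their tops 25 mm above the bench; the raised floor is 13 mm above the bench, so the tray is 12 mm deep inside. Origin: centre of the underside, z up.
Mind the look-alikes: they are no part of the job. Leave any pink look-alike of the heat_sink alone.

How it is judged:
By the outcome, as a careful person would: the job done as asked, in the order asked, and still so for the second after the job is handed in, with the robot touching nothing.
It also fails if it takes over 112 s, if anything falls off the work surface, if the arm or the gripper's body presses on something with over 40 N, if the wrist force passes 120 N, or if a joint passes its speed limit or range.

ROBOT

A 7-joint arm with a two-finger parallel gripper is mounted at the origin on a cart in front of the work surface, level with it; the furniture and walls round the work are solid. World frame = base frame: x ahead of the robot, y to its left, z up, the work surface at z = 0. Lengths are in m, angles in rad, forces in N, time in s.
With the tool pointing down it reaches from about 0.4 to 0.85 m from the base axis. Payload 6.9 kg.
Tool frame: the origin (TCP) lies midway between the tips of the shut fingers; the grasp point (between the pads) lies behind it (ctrl.pinch_z is the z of the grasp point in the tool frame, in m); z points along the fingers, y is the line along which they close (so a half turn about z gives the same grasp; the last joint's range is limited). The gripper opens to 85 mm and grips with 20 to 120 N. Pads are 22 mm wide; open, the fingers measure 114 mm over their backs; the gripper's body (76 mm by 85 mm) begins 54 mm behind the grasp point. The pads swing forward as they close: fully open they stand 13 mm farther back than shut.
Start: joints at [1.438, 0.507, -0.238, 1.5, 0.126, 1.149, -0.155], TCP at [0.147, -0.607, 0.231] pointing down, gripper open.
Joint ranges: [-3.08, 3.08], [-0.24, 2.05], [-1.43, 1.35], [0, 2.5], [-1.52, 4.66], [0.17, 1.96], [-2.89, 2.89]. Speed limits (rad/s): [2.39, 2.39, 3.14, 3.14, 3.14, 3.14, 3.14].

INTERFACE

Orientations are given as a unit quaternion [w, x, y, z].
In Python, from station import ctrl, get_state, vision, ticket, models gives the robot as it stands. Calls block until the motion is done:
- ctrl.movep(position, orientation): joint-space move of the TCP to a pose.
- ctrl.movel(position, frame=None, max_speed=0.15): straight line of the TCP; frame=None keeps the orientation; max_speed is the mean speed in m/s.
- ctrl.set_joints(angles): joint-space move.
- ctrl.ungrasp() and ctrl.close_gripper(force=None): open the fingers fully, or close them until they stop; force is the grip in N (None keeps the last).
- ctrl.pause(seconds).
- ctrl.ik(position, orientation): joint angles nearest the present ones, or None.
- get_state(): the state.
- vision.grab_frame(name): name is "scene" or "top"; returns (picture, depth): 420x560x3 uint8, blue, green, red; 420x560 float32, m along the optical axis (not along the pixel's ray), 0 where there is no reading.
- vision.camera_info(name): a dict with "mtx" (3x3 intrinsics, pixels), "R" (3x3) and "t" (3): a world point X has camera coordinates R X + t. Camera axes: x right, y down, z forward; pixel columns grow to the right and rows downward; lengths in m; the calibration is good to about 2 mm. A picture is of the moment at which its call begins. camera_info takes no time and is no camera call.
A pose or a line that the arm cannot do raises ctrl.Unreachable and nothing moves.
- ticket.close_job(): hands the job in; it is judged then, once.
Trained networks look in the newest picture that a camera, given by its name, has taken for a name from the list of things; names that differ only in an ending like _2 or _b are one class to them, and where a whole thing is asked for, a point or a joint stands for the part that bears it (a point fixed in the world has none). Each returns a list of dicts, best first, with "p" (0 to 1); they miss things now and then, are a little off and sometimes report something else, mostly with a low value. They report only what shows in the picture. A call takes as long as a camera call. They do not tell look-alikes from the thing itself.
- models.recognise(camera, target): "point" ([column, row] in pixels, amid what is visible of it).
- models.masks_of(camera, target): "mask" (420x560 bool, what is visible of it) and "point" ([column, row] in pixels, amid what is visible of it).
The state is a dict: "time": time; "qpos": joint angles; "qd": joint speeds; "tau": joint torques, N m; "tcp_pos": TCP position; "eef_rot": TCP orientation; "contact_force": force on the tool from outside, world axes, zero at the start; "wrist_torque": the same for the moment, N m; "width": finger opening in m; "gripper_force": force on a finger pad.
Only numpy, scipy, OpenCV 4.12 (cv2) and the standard library are available. Lean on these libraries where they do the work, as an engineer would, in place of code of your own. Each camera call takes 0.05 s, during which the arm holds its last target. There are 200 camera calls.

## Working session

There is one attempt and no reset: what is moved stays moved. The work goes in short steps, each a Python script; the robot and the scene stay as the last script left them, time stands still between calls to the robot, and variables do not carry over. Pictures are saved under pics/ and viewed, at most 14 in all, crops included, and the job is handed in when it is done.

```bash
mkdir -p pics; ls
python3 - <<'E'
from station import ctrl, get_state, vision, ticket, models
import cv2, numpy as np
np.set_printoptions(precision=4,suppress=True)
for n in("scene","top"):
    im,d=vision.grab_frame(n); cv2.imwrite(f"pics/{n}0.png",im); np.savez(f"{n}0.npz",im=im,d=d)
    i=vision.camera_info(n); print(n,i["mtx"].tolist(),"C",-i["R"].T@i["t"],"fwd",i["R"][2])
    for k in "transformer heat_sink capacitor_big relay_block battery_9v loupe fuse_box long_tray short_tray round_dish".split():
        print(k,[(round(r["p"],2),np.round(r["point"]).tolist()) for r in models.recognise(n,k)[:4]])
s=get_state(); print(s["time"],s["width"],s["tcp_pos"],s["eef_rot"],ctrl.pinch_z)
E
```

```text
pics
scene [[431.89767024257054, 0.0, 290.47923760323295], [0.0, 431.89767024257054, 204.52156402773193], [0.0, 0.0, 1.0]] C [-0.0492  0.6217  0.5993] fwd [ 0.5781 -0.6425 -0.503 ]
transformer [(0.92, [244.0, 304.0])]
heat_sink [(0.51, [401.0, 205.0]), (0.48, [278.0, 177.0])]
capacitor_big [(0.53, [318.0, 254.0])]
relay_block [(0.51, [338.0, 234.0])]
battery_9v [(0.56, [370.0, 221.0])]
loupe [(0.75, [287.0, 282.0]), (0.49, [369.0, 220.0])]
fuse_box [(0.58, [369.0, 220.0]), (0.54, [366.0, 194.0])]
long_tray [(0.74, [309.0, 204.0])]
short_tray [(0.72, [189.0, 265.0])]
round_dish [(0.74, [245.0, 230.0])]
top [[467.1863363375116, 0.0, 272.0358318755255], [0.0, 467.1863363375116, 207.77534259797486], [0.0, 0.0, 1.0]] C [ 0.5179 -0.0363  1.0589] fwd [ 0.0326 -0.0305 -0.999 ]
transformer [(0.95, [142.0, 263.0])]
heat_sink [(0.68, [342.0, 123.0]), (0.6, [386.0, 276.0])]
capacitor_big [(0.45, [243.0, 266.0])]
relay_block [(0.48, [294.0, 253.0]), (0.3, [243.0, 265.0])]
battery_9v [(0.71, [311.0, 199.0]), (0.66, [337.0, 264.0])]
loupe [(0.54, [193.0, 268.0])]
fuse_box [(0.8, [388.0, 231.0])]
long_tray [(0.55, [311.0, 196.0])]
short_tray [(0.83, [142.0, 183.0]), (0.62, [229.0, 172.0])]
round_dish [(0.88, [227.0, 173.0]), (0.29, [339.0, 264.0])]
1.1 0.08537719068113943 [ 0.1472 -0.6074  0.2313] [-0.      0.9929  0.1186  0.    ] -0.0187
```

View pics/scene0.png

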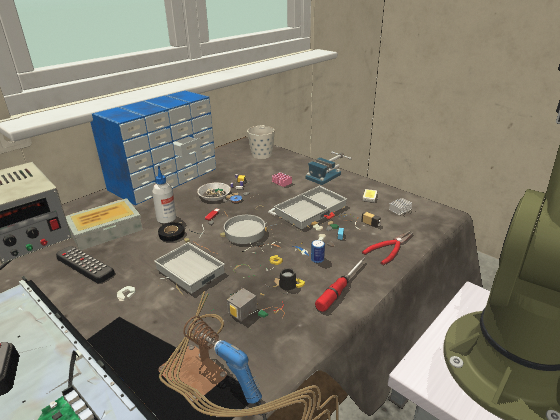

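View pics/top0.png

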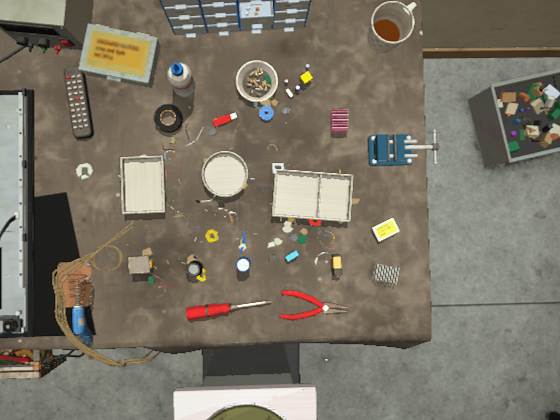

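The scene view shows the workbench with the row of parts in front of the trays. In the top view (up = +x, left = +y) I see:
- **Parts:** transformer (142,265), loupe (195,269), capacitor (243,265), blue relay (292,256), battery (337,264), grey heat sink (386,273) and fuse carton (386,230). The pink look-alike is at (340,121).
- **Trays:** short tray (143,184), dish (225,174) and long tray (312,196), with its divider at about x=320.

```bash
cat > meas.py <<'E'
import cv2, numpy as np
from station import vision
def cloud(n,d):
    i=vision.camera_info(n); K=i["mtx"]; v,u=np.mgrid[:d.shape[0],:d.shape[1]]
    p=np.stack([(u-K[0,2])/K[0,0]*d,(v-K[1,2])/K[1,1]*d,d],-1)
    return (p-i["t"])@i["R"]
def rect(xy):
    (cx,cy),(w,h),a=cv2.minAreaRect((xy*1000).astype(np.float32))
    if w<h: w,h,a=h,w,a+90   # a = angle of the long side
    return np.round([cx/1000,cy/1000,w,h,(a+90)%180-90],4)
E
python3 - <<'E'
from meas import *
np.set_printoptions(precision=4,suppress=True)
C={};I={}
for n in("top","scene"):
    z=np.load(n+"0.npz"); C[n]=cloud(n,z["d"]); I[n]=z["im"]; C[n][z["d"]==0]=np.nan
P=C["top"]
px=dict(transformer=(142,265,22),loupe=(195,269,14),capacitor=(243,265,14),relay=(292,256,11),battery=(337,264,16),sink=(386,273,20),fuse=(386,230,20),short=(143,184,36),dish=(225,174,32),long=(312,196,50))
for k,(u,v,r) in px.items():
    q=P[v-r:v+r+1,u-r:u+r+1].reshape(-1,3); q=q[np.isfinite(q[:,2])]
    lo=np.percentile(q[:,2],[5,50,98])
    up=q[q[:,2]>0.008]
    zt=np.percentile(up[:,2],95); top=up[up[:,2]>zt-0.006]
    c=up[:,:2].mean(0)
    S=C["scene"].reshape(-1,3); m=(np.hypot(*(S[:,:2]-c).T)<0.03)&(S[:,2]>.008)
    zs=np.percentile(S[m,2],95) if m.sum()>5 else np.nan
    s=S[m&(S[:,2]>zs-.006)]
    print(k,"z",lo,"all",rect(up[:,:2]),"top",rect(top[:,:2]),"n",len(up),"scene z",round(zs,4),"top ctr",top.mean(0)[:2],s.mean(0)[:2] if len(s) else '')
a=cv2.resize(I["top"][140:325,115:410],None,fx=2.7,fy=2.7,interpolation=cv2.INTER_CUBIC); cv2.imwrite("pics/crop1.png",a)
E
```

```text
transformer z [0.0006 0.0046 0.0395] all [ 0.4309  0.2235 97.6966 97.4117 -1.0753] top [  0.4348   0.2218  45.1371  35.9205 -87.7313] n 534 scene z 0.0374 top ctr [0.435  0.2222] [0.4329 0.2257]
loupe z [0.0011 0.0051 0.0348] all [ 0.4157  0.1053 58.8544 54.4744 62.1526] top [ 0.4224  0.1065 30.9084 30.1157 43.8251] n 279 scene z 0.034 top ctr [0.4216 0.1066] [0.4195 0.11  ]
capacitor z [0.0007 0.0041 0.0484] all [  0.4188  -0.0046  60.6666  38.8387 -15.5033] top [  0.4304  -0.0028  28.7455  27.0517 -27.7406] n 174 scene z 0.0454 top ctr [ 0.43   -0.0028] [0.428  0.0017]
relay z [0.0004 0.004  0.0197] all [ 0.4501 -0.1109 43.9489 38.7089 78.6031] top [  0.4453  -0.1106  28.3808  12.6877 -59.4235] n 80 scene z 0.0181 top ctr [ 0.4455 -0.1103] [ 0.4439 -0.1074]
battery z [0.0006 0.0041 0.028 ] all [ 0.4209 -0.211  69.2107 67.989  -3.6292] top [ 0.423  -0.2102 46.0368 18.321   3.2549] n 207 scene z 0.026 top ctr [ 0.4236 -0.2097] [ 0.422  -0.2062]
sink z [0.0006 0.0042 0.0251] all [ 0.4086 -0.3206 82.0193 71.8811 88.4641] top [ 0.4006 -0.3204 49.633  35.4854 77.56  ] n 382 scene z 0.0232 top ctr [ 0.4008 -0.32  ] [ 0.4006 -0.3179]
fuse z [0.0002 0.004  0.0169] all [  0.5017  -0.3313  88.8422  47.3377 -56.9595] top [  0.4993  -0.3239  53.6213  35.0793 -65.4622] n 381 scene z 0.015 top ctr [ 0.4992 -0.3233] [ 0.4981 -0.3202]
short z [0.0009 0.0067 0.0278] all [  0.6082   0.216  161.8835 148.0066   1.8714] top [  0.6096   0.2155 126.1565  94.6524   1.5291] n 2535 scene z 0.0139 top ctr [0.6097 0.2184] [0.6095 0.2176]
dish z [0.0005 0.0052 0.0253] all [  0.629    0.0328 141.2644 134.2873   0.4631] top [  0.6299   0.0357 100.0756  99.6082  -2.3517] n 1702 scene z 0.0137 top ctr [0.6335 0.0365] [0.6302 0.0367]
long z [0.0006 0.0052 0.027 ] all [  0.5758  -0.1594 226.538  223.2485  88.7009] top [  0.5791  -0.1591 174.712  106.3019  84.5609] n 3948 scene z 0.0231 top ctr [ 0.5798 -0.1627] [ 0.5763 -0.1708]
```

View pics/crop1.png

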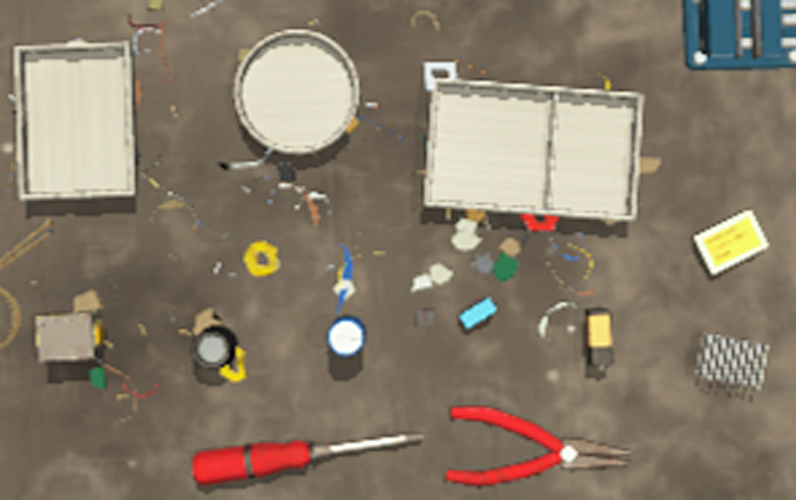

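Crop 1 confirms the layout: the long tray's large bay is on the +y (left) side, with the divider at crop (551,150). The parts stand clear of each other. Before moving I'll check that every pose is reachable.

```bash
cat > job.py <<'E'
from station import ctrl, get_state, vision, ticket, models
import numpy as np
S=np.array([-.0005,.001])   # compromise between the two cameras
# part: pick xy, grip angle deg, place xy, grip angle at place, TCP height above part's underside, force
J=dict(
 transformer=((.4348,.2220),2.3,(.5817,-.1257),-5.4,.011,70),
 heat_sink=((.4007,-.3202),-12.4,(.5738,-.2093),-5.4,.0085,45),
 capacitor_big=((.4302,-.0028),1.5,(.634,.239),1.5,.020,30),
 relay_block=((.4454,-.1105),30.6,(.610,.196),1.5,.004,30),
 battery_9v=((.4233,-.2100),93.3,(.630,.0362),93.3,.0095,30))
UP=.13; FLOOR=.013
def quat(th):
    a=np.radians(th+90)/2; return [0,float(np.cos(a)),float(np.sin(a)),0]
def above(xy,th,z=UP):
    """the half-turn variant whose joint 7 stays nearest mid-range"""
    best=None
    for t in(th,th-180,th+180):
        q=ctrl.ik([*xy,z],quat(t))
        if q is not None and (best is None or abs(q[6])<abs(best[0][6])-.05): best=(q,t)
    return best
def carry(k,dz=.0008):
    p,tp,g,tg,h,f=J[k]; p=np.add(p,S); g=np.add(g,S)
    t=above(p,tp)[1]
    ctrl.movep([*p,UP],quat(t)); ctrl.movel([*p,h]); ctrl.close_gripper(f)
    w=get_state()["width"]
    ctrl.movel([*p,UP],max_speed=.2)
    s=get_state(); print(k,"width",round(w,4),"lifted",round(s["width"],4),s["gripper_force"],"t",round(s["time"],1))
    if s["width"]<.008: return False
    ctrl.movep([*g,UP],quat(above(g,tg)[1]))
    ctrl.movel([*g,FLOOR+h+.015]); ctrl.movel([*g,FLOOR+h+dz],max_speed=.04)
    print(" contact",np.round(get_state()["contact_force"],1))
    ctrl.ungrasp(); ctrl.movel([*g,UP],max_speed=.2)
    print(" t",round(get_state()["time"],1),np.round(get_state()["contact_force"],1)); return True
E
python3 - <<'E'
from job import *
np.set_printoptions(precision=2,suppress=True)
for k,(p,tp,g,tg,h,f) in J.items():
    for xy,t,z in((p,tp,h),(g,tg,h+FLOOR)):
        a=above(xy,t); b=above(xy,t,z)
        print(k,a and (a[1],np.array(a[0])),b and (b[1],b[0][6]))
E
```

```text
transformer (2.3, array([ 0.09,  0.54, -0.91,  1.99,  0.55,  0.88, -1.08])) (2.3, np.float64(-1.154596190151009))
transformer (-5.4, array([ 0.62,  0.64, -0.74,  1.72,  0.5 ,  0.99, -0.4 ])) (-5.4, np.float64(-0.46502286080782523))
heat_sink (-12.4, array([ 1.01,  0.49, -0.55,  1.93,  0.34,  0.82,  0.05])) (-12.4, np.float64(-0.08873580896216461))
heat_sink (-5.4, array([ 0.71,  0.64, -0.67,  1.67,  0.46,  0.99, -0.22])) (-5.4, np.float64(-0.2952607037571521))
capacitor_big (1.5, array([ 0.58,  0.45, -0.89,  2.13,  0.49,  0.79, -0.59])) (1.5, np.float64(-0.593512232736757))
capacitor_big (1.5, array([ 0.12,  0.86, -1.05,  1.48,  0.76,  1.25, -0.99])) (1.5, np.float64(-0.926026977796675))
relay_block (30.6, array([ 0.76,  0.47, -0.82,  2.06,  0.48,  0.81,  0.19])) (30.6, np.float64(-0.07137456303670336))
relay_block (1.5, array([ 0.19,  0.8 , -1.02,  1.59,  0.72,  1.18, -0.96])) (1.5, np.float64(-0.8765354457955021))
battery_9v (-86.7, array([ 0.67,  0.41, -0.36,  2.03,  0.21,  0.74, -1.33])) (93.3, np.float64(1.1944782633966047))
battery_9v (93.3, array([ 0.48,  0.81, -1.07,  1.61,  0.75,  1.19,  0.86])) (93.3, np.float64(0.7724533920115475))
```

Run:
```python
from job import *
import cv2
print(carry("transformer"))
im,d=vision.grab_frame("top"); cv2.imwrite("pics/t1.png",im[140:325,115:410].repeat(2,0).repeat(2,1))
```

```text
transformer width 0.0345 lifted 0.0347 70.04177927970886 t 6.4
 contact [-0.7 -0.5 -1.7]
 t 10.3 [-0.3 -0.7 -0.9]
True
```

View pics/t1.png

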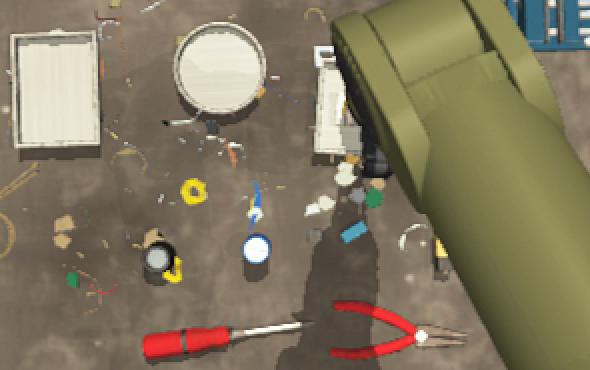

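The transformer has left its spot and shows at crop (350,137) in the large bay, partly hidden by the arm. I'll place the heat sink, then check both from the next position.

```bash
cat > look.py <<'E'
from meas import *
import cv2
def look(name,cams=("top","scene")):
    for c in cams:
        im,d=vision.grab_frame(c); np.savez(f"{c}_{name}.npz",im=im,d=d)
        u0,v0,u1,v1=(115,140,410,300) if c=="top" else (130,150,430,330)
        cv2.imwrite(f"pics/{name}_{c}.png",cv2.resize(im[v0:v1,u0:u1],None,fx=2.6,fy=2.6,interpolation=cv2.INTER_CUBIC))
E
python3 - <<'E'
from job import *
from look import look
print(carry("heat_sink"))
p=np.add(J["capacitor_big"][0],S); ctrl.movep([*p,UP],quat(1.5))
look("a")
E
```

```text
heat_sink width 0.0346 lifted 0.0342 44.90080922842026 t 13.6
 contact [-0.7  0.3  1.2]
 t 17.0 [0.5 0.2 0.1]
True
```

View pics/a_scene.png

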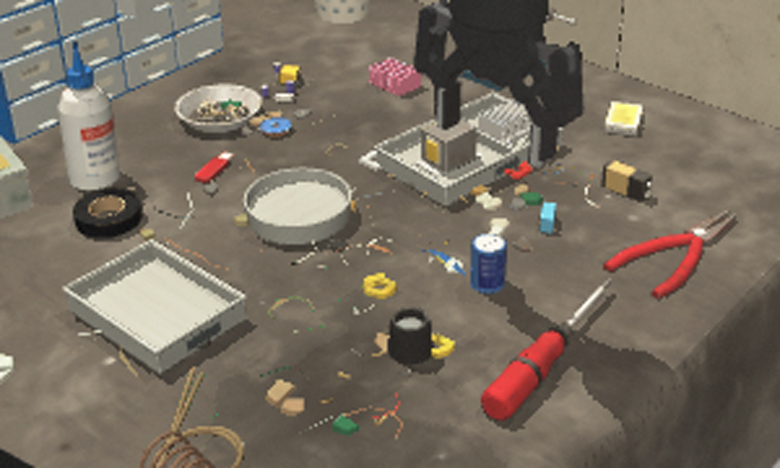

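View pics/a_top.png

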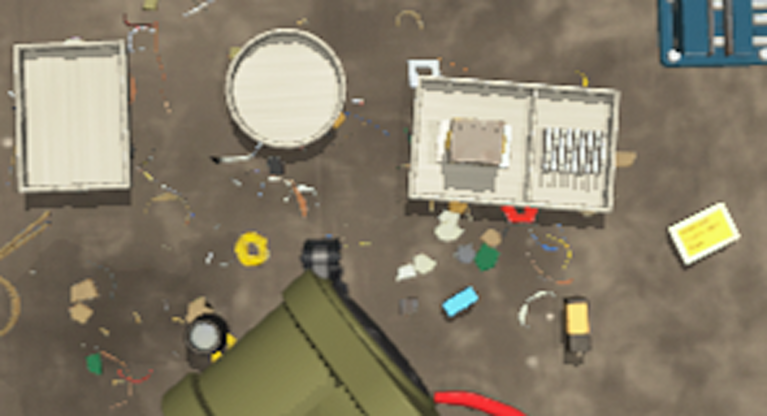

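Top view: the transformer is square in the large bay at (475,142), and the heat sink is in the small bay at (574,152). The scene view agrees. The remaining parts haven't moved.

Run:
```python
from job import *
from look import look
carry("capacitor_big"); carry("relay_block")
p=np.add(J["battery_9v"][0],S); ctrl.movep([*p,UP],quat(above(p,93.3)[1]))
look("b")
```

```text
capacitor_big width 0.0289 lifted 0.0287 29.648308753967285 t 20.5
 contact [-0.2 -0.3 -0.8]
 t 24.1 [-1.2 -0.8 -0.8]
relay_block width 0.0116 lifted 0.0116 31.635375022888184 t 28.0
 contact [-1.4 -0.3 -1. ]
 t 32.0 [ 0.2  0.1 -1. ]
```

View pics/b_scene.png

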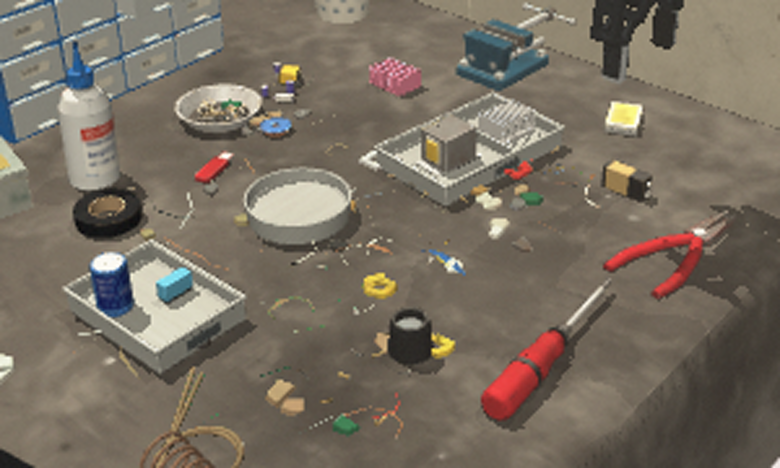

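View pics/b_top.png

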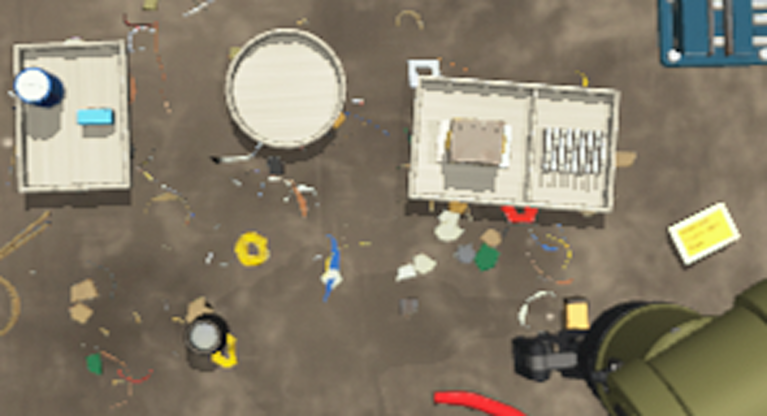

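Capacitor (110,284) and relay (174,284) are upright in the short tray in the scene view. In the top view the capacitor (38,87) sits close to the wall, so I'll check that in depth after the battery.

Run:
```python
from job import *
from look import look
from meas import *
np.set_printoptions(precision=4,suppress=True)
carry("battery_9v")
p=np.array([.45,-.35]); ctrl.movep([*p,.25],quat(above(p,93.3,.25)[1]))
look("c")
C={n:cloud(n,np.load(n+"_c.npz")["d"]).reshape(-1,3) for n in("top","scene")}
for k,(p0,tp,g,tg,h,f) in J.items():
    for n in C:
        q=C[n][(np.hypot(*(C[n][:,:2]-g).T)<.036)&(C[n][:,2]>.029)]
        if len(q)<5: print(k,n,len(q)); continue
        zt=np.percentile(q[:,2],90); t=q[q[:,2]>zt-.004]
        A=np.c_[t[:,:2]-t[:,:2].mean(0),np.ones(len(t))]; s=np.linalg.lstsq(A,t[:,2],rcond=None)[0]
        print(k,n,"z",round(np.median(t[:,2]),4),"rect",rect(t[:,:2]),"goal",g,"slope",s[:2])
```

```text
battery_9v width 0.0168 lifted 0.0167 30.543100833892822 t 36.4
 contact [ 0.  -0.   0.3]
 t 40.3 [ 0.1 -0.3 -0. ]
transformer top z 0.0498 rect [ 0.5802 -0.1247 44.9147 36.111  84.629 ] goal (0.5817, -0.1257) slope [ 0.0006 -0.0044]
transformer scene z 0.0485 rect [ 0.5789 -0.1237 47.5917 37.8527 85.3236] goal (0.5817, -0.1257) slope [ 0.0265 -0.0165]
heat_sink top z 0.037 rect [ 0.5721 -0.2095 48.6132 35.3798 83.4492] goal (0.5738, -0.2093) slope [-0.0139  0.004 ]
heat_sink scene z 0.0343 rect [ 0.5722 -0.2066 52.2706 37.1036 88.2429] goal (0.5738, -0.2093) slope [-0.0083  0.0016]
capacitor_big top z 0.0588 rect [  0.6326   0.2397  28.5788  28.1798 -71.8948] goal (0.634, 0.239) slope [ 0.0214 -0.0339]
capacitor_big scene z 0.0572 rect [ 0.6317  0.2418 31.1026 28.5323 12.9904] goal (0.634, 0.239) slope [ 0.0308 -0.0169]
relay_block top z 0.0547 rect [  0.6261   0.2266  10.3521   2.124  -30.3455] goal (0.61, 0.196) slope [0.9377 1.3979]
relay_block scene z 0.0302 rect [ 0.61    0.2083 48.4453 19.6417 66.4776] goal (0.61, 0.196) slope [0.2668 0.0826]
battery_9v top z 0.0396 rect [ 0.6294  0.037  44.9719 17.4677  3.1697] goal (0.63, 0.0362) slope [ 0.0005 -0.0074]
battery_9v scene z 0.0381 rect [ 0.6281  0.0396 47.1277 20.7652 -2.2643] goal (0.63, 0.0362) slope [ 0.0086 -0.0504]
```

View pics/c_scene.png

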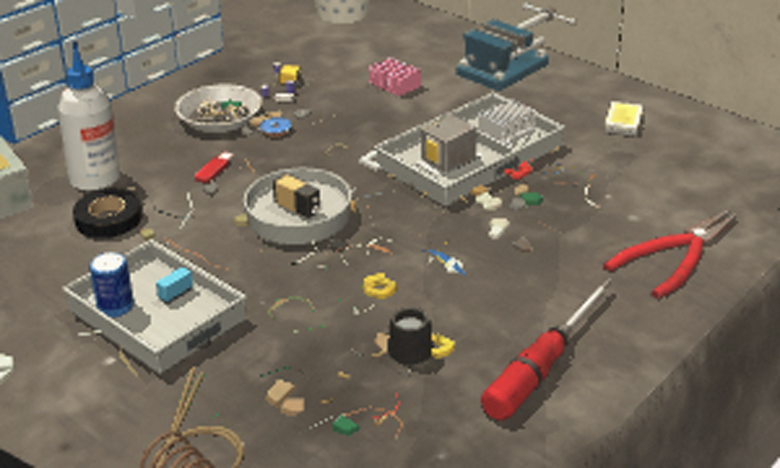

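View pics/c_top.png

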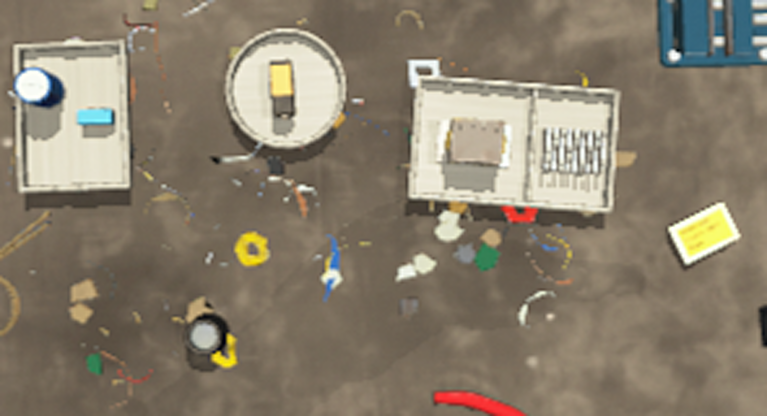

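The battery is in the dish (282,88) and every part's top is at the expected height. I'll compare the capacitor's tilt and wall clearance with its original state before handing in.

Run:
```python
from meas import *
np.set_printoptions(precision=4,suppress=True)
for f,g in(("0",(.4302,-.0028)),("_c",(.6326,.2397))):
    for n in("top","scene"):
        C=cloud(n,np.load(f"{n}{f}.npz")["d"]).reshape(-1,3)
        q=C[(np.hypot(*(C[:,:2]-g).T)<.011)&(C[:,2]>.03)]
        t=q[q[:,2]>np.median(q[:,2])-.004]
        s=np.linalg.lstsq(np.c_[t[:,:2]-g,np.ones(len(t))],t[:,2],rcond=None)[0]; print(f,n,len(t),s)
C=cloud("top",np.load("top_c.npz")["d"]).reshape(-1,3)
for a,b in((.57,.60),):
    m=(C[:,0]>a)&(C[:,0]<b)&(abs(C[:,1]-.216)<.06)&(C[:,2]>.021)&(C[:,2]<.029)
    y=np.sort(C[m,1]); hi=y[y>.24]; lo=y[y<.19]; print("walls y",lo.min(),np.median(lo),lo.max(),hi.min(),np.median(hi),hi.max())
m=(abs(C[:,0]-.61)<.02)&(abs(C[:,1]-.197)<.02)&(C[:,2]>.027); print("relay",np.median(C[m,2]),rect(C[m,:2]))
```

```text
0 top 80 [-0.0313 -0.047   0.0463]
0 scene 44 [ 0.0592 -0.0026  0.0446]
_c top 84 [ 0.0034 -0.0168  0.0587]
_c scene 52 [ 0.0175 -0.0029  0.0576]
walls y 0.16867508770031345 0.1701157966865258 0.17245267216846177 0.2562282868596092 0.25831852701088565 0.26189614117356713
relay 0.030906569906463954 [  0.6079   0.1951  28.8219  11.0999 -89.378 ]
```

```bash
python3 -c "
from station import ticket,get_state
print(get_state()['time'],ticket.close_job())"
```

```text
the job is handed in; nothing more can be done
41.9917 None
```

The job is handed in at 42 s: all five parts are in their assigned trays, flat and upright as far as the cameras show, and the loupe, fuse carton and pink look-alike were left where they were.

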